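# Fit the last battery in the electric mill and snap its cap home

### The job

The electric salt mill on the chopping board is still missing one battery: pluck the fresh green cell from the battery tray and put it, button end up, all the way down into the mill's empty battery tube, then set the steel cap over the batteries and press it straight down until it snaps home on the mill's shoulder. Do not let go at the end: the program finishes with the gripper on the cap, still pressing it down firmly onto the mill. Leave the two old grey cells in the tray and the spice jars where they stand, and never tip the mill.

Things in the scene. Friction and masses are not known exactly. Their poses are not given: they have to be found in the camera images.
- mill: electric mill, cap off, standing loose on the board, about 0.8 kg. Round steel base 70 mm across; flat black shoulder 57 mm across, 60 mm up. On it three grey battery tubes stand in a triangle, up to 111 mm above the underside, within 21 mm of the axis; two hold cells (brass tops just below the rims), the third, on the mill's +x side, is empty. Origin: centre of the underside, z up
- mill_shoulder (a point): centre of the flat shoulder, on the mill's axis, 60 mm above its underside: here the cap's mouth must come to rest. Small white sprung catches between the tubes meet the cap when its mouth is 8.8 mm above the shoulder; pushing on takes up to about 15 N, near 6 mm above the shoulder the force suddenly drops (snap), then the cap stops hard on the shoulder
- well_mouth (a point): centre of the open top of the empty battery tube, 11 mm from the mill's axis and 51 mm above the shoulder; the hole is 16.6 mm wide, 51 mm deep, its wall 1.7 mm; z up
- well_floor (a point): centre of the floor of the empty battery tube, at the shoulder's height, straight under well_mouth; a seated cell's flat end rests here and its button ends 0.5 mm below the rim
- cap: the mill's steel cap, a round cup 56 mm across and 58 mm high, 80 g, with a black switch on top (2.4 mm more), standing on the board open side down; straight sides from 0 to 50 mm. Origin: centre of the open mouth (lowest plane), z up. Inside 52 mm wide, 53.5 mm deep, with a lip 45.6 mm wide at the mouth. Goes over the tubes in any rotation, with about 1.8 mm play all round
- cell: the fresh AA cell: green with a brass top end, 14.5 mm across, 50.5 mm long, 24 g, standing upright with its button up in one of the tray's pockets (any of the three), 34.5 mm of it above the tray. Origin: centre of its flat lower end, z up toward the button; its foot is chamfered 1.3 mm
- tray: white battery tray, fixed to the board, 120 x 48 mm and 22 mm high, three pockets 16 mm wide and 16 mm deep in a row along its x axis at -36, 0 and +36 mm. Origin: centre of the underside, z up. All three pockets hold a cell, so there is finger room only on the two sides along the tray's y axis
- old0: old AA cell, grey all over, 14.5 x 50.5 mm, upright in a tray pocket; stays there
- old1: second old grey AA cell, the same; stays there
- jar_red: spice jar with red lid, 45 mm across, 106 mm high, loose on the far part of the board; origin at the centre of its underside; leave alone
- jar_yellow: spice jar with yellow lid, 42 mm across, 96 mm high, loose on the far part of the board; leave alone
- jar_black: spice jar with black lid, 44 mm across, 105 mm high, loose on the far part of the board; leave alone
- board: maple chopping board laid on the hob, 340 x 440 x 28 mm, fixed; its top is 28 mm above the work surface. Origin: centre of the underside
Mind the look-alikes: they are no part of the job. Leave any brown look-alike of the cap alone.

How it is judged:
On the way, in this order (a step that is already met when the one before it is completed fails the run):
1. the fresh green cell is plucked clear of its pocket (z of cell in the frame of tray above 0.026 m), for 0.1 s.
2. the fresh cell stands all the way down in the mill's empty tube (horizontal distance between cell and well_floor below 0.005 m and z of cell in the frame of well_floor between -0.003 and 0.003 m and angle between cell's own z axis and vertical below 0.2 rad and angle between mill's own z axis and vertical below 0.12 rad), for 0.2 s.
3. the cap has snapped over the catches and sits on the shoulder (z of cap in the frame of mill_shoulder between -0.003 and 0.0025 m and horizontal distance between cap and mill_shoulder below 0.004 m and angle between each of cap, mill's own z axis and vertical below 0.12 rad), for 0.2 s.
At the end, for the whole second after the job is handed in: the fresh cell stands upright in the tube, within 3 mm of its floor; the cap is snapped on, its mouth within 2.5 mm of the shoulder, centred within 4 mm and not tilted; the mill stands upright and at rest; the fingers are still on the cap and press it onto the mill with more than 4 N (all of step 3 and horizontal distance between cell and well_floor below 0.005 m and z of cell in the frame of well_floor between -0.003 and 0.003 m and angle between cell's own z axis and vertical below 0.2 rad and contact force between cap and mill above 4 N and contact force between the fingers and cap above 3 N and linear speed of each of cap, mill below 0.02 m/s); the arm keeps its last pose, push and grip.
It fails at once if the mill is tipped by more than 0.3 rad (angle between mill's own z axis and vertical above 0.3 rad).
It fails at once if an old cell is taken out of its pocket (distance of any of old0, old1 from where it was at the start of the episode above 0.012 m).
It fails at once if a spice jar is shifted by more than 25 mm or tipped (distance of any of jar_red, jar_yellow, jar_black from where it was at the start of the episode above 0.025 m or angle between any of jar_red, jar_yellow, jar_black's own z axis and vertical above 0.5 rad).
It also fails if it takes over 64 s, if anything falls off the work surface, if the arm or the gripper's body presses on something with over 40 N, if the wrist force passes 120 N, or if a joint passes its speed limit or range.

### The arm

A 6-joint arm with a two-finger parallel gripper is mounted at the origin on a cart in front of the work surface, level with it; the furniture and walls round the work are solid. World frame = base frame: x ahead of the robot, y to its left, z up, the work surface at z = 0. Lengths are in m, angles in rad, forces in N, time in s.
With the tool pointing down it reaches from about 0.35 to 0.975 m from the base axis. Payload 7.1 kg.
Tool frame: the origin (TCP) lies midway between the tips of the shut fingers; the grasp point (between the pads) lies 19 mm behind it (ctrl.tcp_to_grasp is the distance from the TCP to the grasp point, in m); z points along the fingers, y is the line along which they close (so a half turn about z gives the same grasp; the last joint's range is limited). The gripper opens to 88 mm and grips with 3 to 60 N. Pads are 20 mm wide; open, the fingers measure 115 mm over their backs; the gripper's body (75 mm by 178 mm) begins 61 mm behind the grasp point.
Start: joints at [-1.311, 0.423, 1.63, -0, 1.089, -0.019], TCP at [0.172, -0.601, 0.223] pointing down, gripper open.
Joint ranges: [-3, 3], [-0.9, 2.11], [0.09, 2.58], [-1.31, 4.45], [0.11, 2.69], [-2.54, 2.54]. Speed limits (rad/s): [2.39, 2.39, 3.01, 3.14, 3.14, 3.14].

### API

Orientations are given as a rotation vector (axis times angle).
In Python, from station import readout, read_camera, get_calibration, job, ctrl gives the robot as it stands.
- The arm moves only by the shell command python3 -m creep 'ROWS' [FORCE]. ROWS is a JSON object of lists of equal length, an entry for each row: "travel": the shift along the world's x, y, z in units of 40 mm (1.0 is 40 mm), a list of three; "turn": the turn, a rotation vector about the world's x, y, z in units of 5 degrees (1.0 is 5 degrees), a list of three; "claw": the closure, from -1 (fully open) to 1 (shut). A call has 1 to 12 rows; each row shifts and turns the commanded pose from where the row before left it; what a row does not reach is not made up. A row lasts 1/12 s, in which the tool goes at most 41.7 mm and 7.16 degrees, less where a joint would pass 70% of its speed; a pose out of reach is approached as far as the arm can. A call is refused whole if a number of a shift passes 1 or a number of a turn 1, either way. A call with a gripper value outside its range is refused whole. The fingers move at their own pace and stop on an object; FORCE is the grip in N (left out, the last holds). Time passes only in rows, so rows that do not move let the fingers close. It gives the time, the measured TCP pose, the force, the opening and the grip force at its end, in the units of the state.
- readout.read_state(): the state, without advancing time (a new reading comes with each control period).
- read_camera(name): name is "scene" or "top" or "wrist"; returns the picture (480x640x3 uint8, red, green, blue); there is no depth.
- get_calibration(name): a dict with "fx", "fy", "cx", "cy" (pixels), "distortion" ([k1, k2, p1, p2, k3] as OpenCV has them; the pictures are not rectified), "R" (3x3) and "t" (3): a world point X has camera coordinates R X + t. Camera axes: x right, y down, z forward; pixel columns grow to the right and rows downward; lengths in m; the calibration is good to about 2 mm. A picture is of the moment at which its call begins: read the wrist's pose just before it. get_calibration takes no time and is no camera call; for the wrist camera it gives the pose at the moment of the call.
- job.job_done(): hands the job in; it is judged then, once.
The state is a dict: "t": time; "joint_positions": joint angles; "joint_velocities": joint speeds; "effort": joint torques, N m; "position": TCP position; "ee_rot": TCP orientation; "wrist_force": force on the tool from outside, world axes, zero at the start; "torque": the same for the moment, N m; "width": finger opening in m; "finger_force": force on a finger pad.
Only numpy, scipy, OpenCV 4.12 (cv2) and the standard library are available. Lean on these libraries where they do the work, as an engineer would, in place of code of your own. Each camera call takes 0.05 s, during which the arm holds its last target. There are 200 camera calls.

## Working session

There is one attempt and no reset: what is moved stays moved. The work goes in short steps, Python scripts to look and compute and a shell command to move; the robot and the scene stay as the last step left them, time stands still between calls to the robot, and variables do not carry over. Pictures are saved under pics/ and viewed, at most 10 in all, crops included, and the job is handed in when it is done.

```bash
mkdir -p pics; ls; python3 - <<'E'
from station import readout, read_camera, get_calibration, job, ctrl
import cv2,numpy as np
for n in("scene","top"):
    im=read_camera(n); cv2.imwrite(f"pics/{n}0.png",im[:,:,::-1]); c=get_calibration(n); print(n,c)
s=readout.read_state();print(s, ctrl.tcp_to_grasp)
E
```

```text
pics
scene {'fx': 542.0254662138358, 'fy': 542.0254662138358, 'cx': 319.8224502484238, 'cy': 232.5407685748803, 'distortion': array([-0.03961726,  0.        ,  0.        ,  0.        ,  0.        ]), 'R': array([[-0.28542106, -0.95839924, -0.00238896],
       [-0.38578434,  0.11717158, -0.91511817],
       [ 0.87732848, -0.26027237, -0.40317866]]), 't': array([0.31308423, 0.28154856, 0.4745117 ])}
top {'fx': 456.22745831972446, 'fy': 456.22745831972446, 'cx': 321.43367250724924, 'cy': 244.55809719959703, 'distortion': array([0.01610429, 0.        , 0.        , 0.        , 0.        ]), 'R': array([[-0.02269046, -0.99974188, -0.00115044],
       [-0.99404278,  0.02268378, -0.10660396],
       [ 0.10660254, -0.00127531, -0.9943009 ]]), 't': array([0.17237462, 0.54722295, 0.90940178])}
{'t': 0.1, 'joint_positions': array([-1.31100817e+00,  4.23777136e-01,  1.63057248e+00,  2.16291288e-05,
        1.08861263e+00, -1.89895592e-02]), 'joint_velocities': array([ 0.00169103, -0.00226594, -0.00080367, -0.00057025,  0.00125395,
       -0.00018686]), 'effort': array([ 1.52571451e-03, -5.45612669e+01, -2.74326253e+01,  6.45703333e-02,
        1.88088545e-02, -1.97099160e-05]), 'position': array([ 0.17189964, -0.60038936,  0.22198764]), 'ee_rot': array([-3.10977605e+00, -4.36281519e-01,  2.28423192e-04]), 'wrist_force': array([-0.71941133,  0.80066867, -0.26463897]), 'torque': array([-0.0142719 , -0.03260818,  0.02243191]), 'finger_force': 0.0, 'width': 0.08795084623767663} 0.0187
```

View pics/scene0.png

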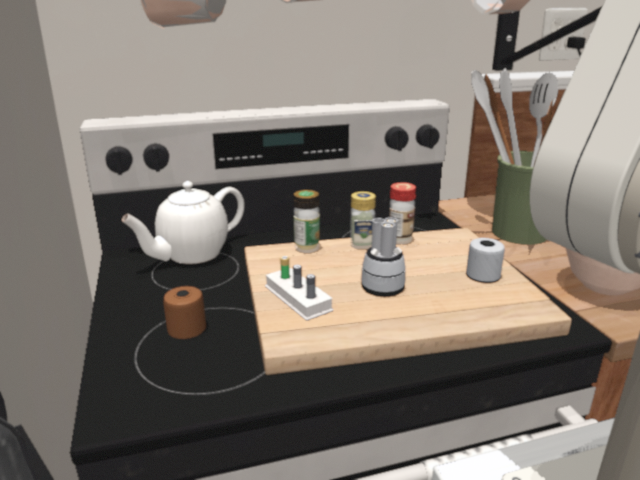

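View pics/top0.png

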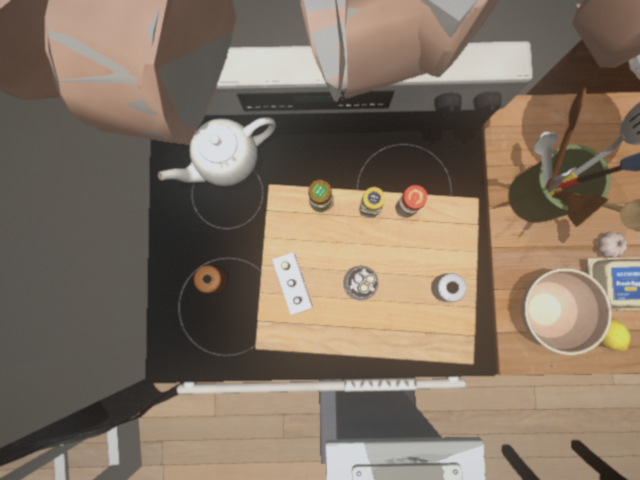

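Cell candidates: the fresh cell, with its green body, is at scene (285,268), top (285,266). The old grey cells are at scene (297,277) and (311,287), top (291,283) and (297,300). Cap candidates: the steel cap is at scene (486,258), top (452,288). The brown look-alike off the board is at scene (184,312), top (208,279). The mill is at top (361,283). I choose the green cell and the steel cap.

```bash
cat > h.py <<'E'
import cv2,numpy as np
from scipy.spatial.transform import Rotation as Ro
from station import readout, read_camera, get_calibration
def plane(c,uv,z):
    K=np.array([[c['fx'],0,c['cx']],[0,c['fy'],c['cy']],[0,0,1]])
    p=cv2.undistortPoints(np.array(uv,float).reshape(-1,1,2),K,np.array(c['distortion'])).reshape(-1,2)
    d=np.c_[p,np.ones(len(p))]@c['R']; o=-c['R'].T@c['t']
    return o+d*((z-o[2])/d[:,2])[:,None]
def proj(c,X):
    K=np.array([[c['fx'],0,c['cx']],[0,c['fy'],c['cy']],[0,0,1]])
    return cv2.projectPoints(np.array(X,float).reshape(-1,3),cv2.Rodrigues(c['R'])[0],np.array(c['t']),K,np.array(c['distortion']))[0].reshape(-1,2)
def grab(n,name):
    s=readout.read_state(); c=get_calibration(n); im=read_camera(n)[:,:,::-1].copy(); cv2.imwrite(f'pics/{name}.png',im); return s,c,im
def blobs(mask,amin=10):
    n,l,st,ce=cv2.connectedComponentsWithStats(mask.astype(np.uint8)); return [(st[i][4],ce[i].round(1),st[i][:4]) for i in range(1,n) if st[i][4]>=amin]
E
python3 - <<'E'
from h import *
c=get_calibration('top')
top=cv2.imread('pics/top0.png'); 
for n,uv,z in [('cell top',(285,266),.0845),('o1',(291,283),.0845),('o2',(297,300),.0845),('mill',(361,283),.1),('cap',(452,288),.088)]: print(n,plane(c,uv,z)[0].round(4))
hsv=cv2.cvtColor(top,cv2.COLOR_BGR2HSV)
m=(hsv[...,1]<40)&(hsv[...,2]>190); m[:, :255]=0; m[:240]=0;m[330:]=0;m[:,330:]=0
for b in blobs(m,100): print(b)
p=np.argwhere(m)[:,::-1].astype(np.float32)
r=cv2.minAreaRect(p); print(r); q=plane(c,cv2.boxPoints(r),.05); print(q.round(4), q.mean(0))
cv2.imwrite('pics/crop1.png',cv2.resize(np.hstack([top[230:330,255:345],top[230:330,320:410],top[230:330,405:495]]),None,fx=2.9,fy=2.9,interpolation=cv2.INTER_CUBIC))
print(Ro.from_rotvec(readout.read_state()['ee_rot']).as_matrix().round(3))
w=get_calibration('wrist'); print(w['fx'],w['cx'],w['cy'],(-w['R'].T@w['t']),w['R'].round(3))
E
```

```text
cell top [0.5052 0.2311 0.0845]
o1 [0.4723 0.22   0.0845]
o2 [0.4396 0.209  0.0845]
mill [0.4689 0.0871 0.1   ]
cap [ 0.4558 -0.0869  0.088 ]
(np.int32(1198), array([291.4, 282.7]), array([272, 252,  40,  63], dtype=int32))
((291.6999816894531, 283.1000061035156), (59.45081329345703, 23.400854110717773), 71.56504821777344)
[[0.5228 0.2613 0.05  ]
 [0.5367 0.2165 0.05  ]
 [0.4236 0.1811 0.05  ]
 [0.4101 0.2253 0.05  ]] [0.47326572 0.22102383 0.05      ]
[[ 0.961  0.275 -0.   ]
 [ 0.275 -0.961  0.001]
 [ 0.    -0.001 -1.   ]]
340.7232403021852 317.9863322091621 238.48936007419945 [ 0.23981577 -0.58202826  0.38311096] [[ 0.276 -0.961  0.   ]
 [-0.928 -0.267  0.261]
 [-0.251 -0.073 -0.965]]
```

View pics/crop1.png

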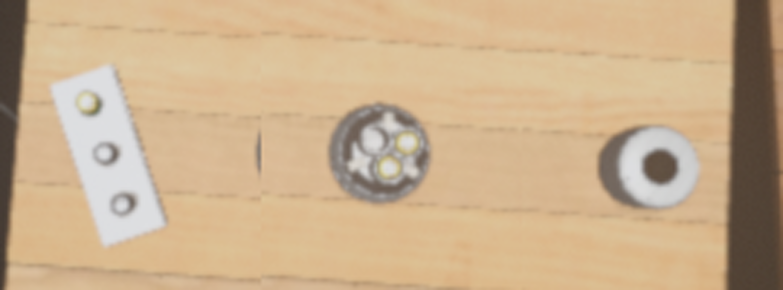

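The crop confirms it: the brass-topped green cell is in the far pocket, at top (285,266). The mill's empty tube is at about top (359,278), and the two brass cells beside it are at (370,279) and (364,287). The steel cap is at (452,288). Next I move above the tray at travelling height.

```bash
python3 -m creep '{"travel":[[0.35,0.86,0],[0.35,0.86,0],[0.35,0.86,0],[0.35,0.86,0],[0.35,0.86,0],[0.35,0.86,0],[0.35,0.86,0],[0.35,0.86,0],[0.35,0.86,0],[0.35,0.86,0],[0.35,0.86,0],[0.35,0.86,0]],"turn":[[0,0,0],[0,0,0],[0,0,0],[0,0,0],[0,0,0],[0,0,0],[0,0,0],[0,0,0],[0,0,0],[0,0,0],[0,0,0],[0,0,0]],"claw":[-1,-1,-1,-1,-1,-1,-1,-1,-1,-1,-1,-1]}' 30
python3 -m creep '{"travel":[[0.35,0.86,0],[0.35,0.86,0],[0.35,0.86,0],[0.35,0.86,0],[0.35,0.86,0],[0.35,0.86,0],[0.35,0.86,0],[0.35,0.86,0],[0.35,0.86,0],[0,0.5,0],[0,0,0]],"turn":[[0,0,0.2],[0,0,0.2],[0,0,0],[0,0,0],[0,0,0],[0,0,0],[0,0,0],[0,0,0],[0,0,0],[0,0,0],[0,0,0]],"claw":[-1,-1,-1,-1,-1,-1,-1,-1,-1,-1,-1]}'
python3 -c "
from h import *
s,c,im=grab('wrist','w1'); print(s['t'],s['position'],s['ee_rot'])
for n,X in [('cell',(.5052,.2311,.0845)),('mill',(.4689,.0871,.139))]: print(n,proj(c,X))"
```

```text
t: 1.1
position: [0.3401, -0.1863, 0.2227]
ee_rot: [3.111, 0.436, 0.0]
wrist_force: [0.5, 0.6, -0.2]
width: 0.0877
finger_force: 0.0
t: 2.02
position: [0.4665, 0.1448, 0.2224]
ee_rot: [-3.101, -0.496, -0.0]
wrist_force: [0.6, 0.7, 0.5]
width: 0.088
finger_force: 0.0
2.0167 [0.46648299 0.14481001 0.22240475] [-3.10145581e+00 -4.96081570e-01 -2.55407063e-04]
cell [[235.01943934 154.91023688]]
mill [[389.3182633  263.84287731]]
```

View pics/w1.png

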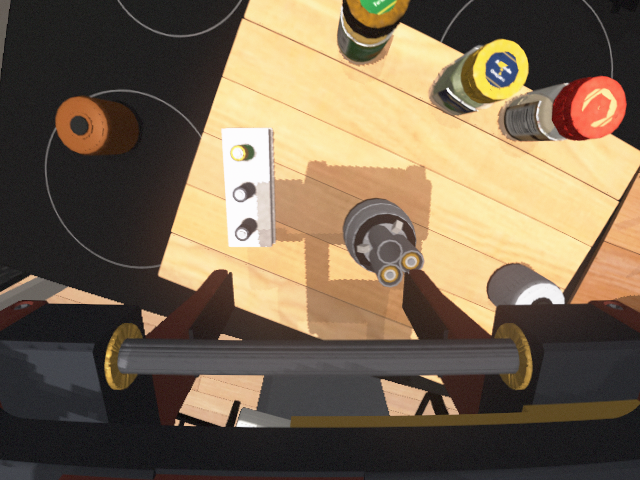

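The wrist view shows the green-and-brass cell top at (240,152). The empty tube mouth is at (390,252), with brass tops at (390,273) and (411,261). The cap is at (525,285). The tray edges run vertically, so the finger closing axis is aligned.

```bash
python3 - <<'E'
from h import *
im=cv2.imread('pics/w1.png'); c=get_calibration('wrist')
h=cv2.cvtColor(im,cv2.COLOR_BGR2HSV)
big=cv2.resize(np.hstack([im[120:260,210:300],im[190:300,330:440][:,:].copy() if 0 else cv2.copyMakeBorder(im[190:300,335:440],0,30,0,0,cv2.BORDER_CONSTANT)]),None,fx=4,fy=4,interpolation=cv2.INTER_CUBIC)
cv2.imwrite('pics/crop2.png',big)
m=(h[...,0]>15)&(h[...,0]<36)&(h[...,1]>90)
for (x0,y0,x1,y1,z) in [(225,140,258,165,.0785),(376,258,400,290,.137),(398,246,428,275,.137)]:
    mm=np.zeros_like(m); mm[y0:y1,x0:x1]=m[y0:y1,x0:x1]
    k=max(blobs(mm),key=lambda b:b[0]); print(k)
    l=cv2.connectedComponents(mm.astype(np.uint8))[1]; 
    pts=np.argwhere(mm)[:,::-1].astype(np.float32); (cc,r)=cv2.minEnclosingCircle(pts); print(cc,r,plane(c,cc,z).round(4))
print('tube guess',plane(c,(390,252),.139))
b=np.argwhere((h[...,1]<40)&(h[...,2]>150))
m2=((h[...,1]<45)&(h[...,2]>140)); mm=np.zeros_like(m2); mm[120:255,215:280]=m2[120:255,215:280]
p=np.argwhere(mm)[:,::-1].astype(np.float32); r=cv2.minAreaRect(p); print('tray',r)
E
```

```text
(np.int32(122), array([240.8, 152.5]), array([231, 145,  18,  16], dtype=int32))
(239.1923065185547, 152.61538696289062) 8.954702377319336 [[0.5068 0.2274 0.0785]]
(np.int32(137), array([389.3, 273.4]), array([380, 266,  19,  17], dtype=int32))
(386.5684814453125, 274.1438293457031) 11.63088607788086 [[0.4591 0.0835 0.137 ]]
(np.int32(141), array([409.9, 260.3]), array([401, 252,  19,  18], dtype=int32))
(412.5, 260.0) 20.155742645263672 [[0.4761 0.0688 0.137 ]]
tube guess [[0.47709473 0.08822679 0.139     ]]
tray ((248.11337280273438, 186.96820068359375), (119.20849609375, 51.06486892700195), 88.36341857910156)
```

View pics/crop2.png

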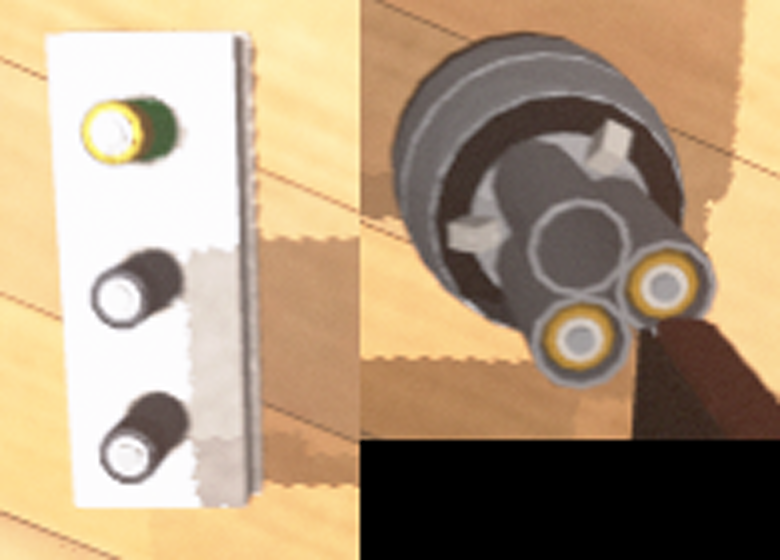

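```bash
python3 - <<'E'
from h import *
c=get_calibration('wrist')
print(plane(c,(238.2,152.7),.0835), plane(c,[(389.5,252),(390,275),(411,261.5)],.139).round(4))
t=get_calibration('top'); print(plane(t,(285.2,265.8),.0835),plane(t,[(359,278.3),(370.5,279),(364,287.2)],.139).round(4))
print(readout.read_state()['position'])
E
```

```text
[[0.50693701 0.22717072 0.0835    ]] [[0.477  0.0886 0.139 ]
 [0.4599 0.0814 0.139 ]
 [0.475  0.0702 0.139 ]]
[[0.50560139 0.23074458 0.0835    ]] [[0.4766 0.0938 0.139 ]
 [0.4749 0.0731 0.139 ]
 [0.4604 0.0853 0.139 ]]
[0.46575338 0.14299147 0.22221707]
```

```bash
python3 -m creep '{"travel":[[0.35,0.7,-0.3],[0.35,0.7,-0.4],[0.3,0.75,-0.5],[0,0,-0.6],[0,0,0],[0,0,0]],"turn":[[0,0,0],[0,0,0],[0,0,0],[0,0,0],[0,0,0],[0,0,0]],"claw":[-1,-1,-1,-1,-1,-1]}'
python3 - <<'E'
from h import *
s,c,im=grab('wrist','w2'); print(s['position'])
R=Ro.from_rotvec(s['ee_rot']).as_matrix(); 
for y in(-.044,.044): print('tip',proj(c,s['position']+R@[0,y,0]),'grasp',proj(c,s['position']+R@[0,y,-.019]))
print('cell est',proj(c,[(.5069,.2272,.0835),(.5056,.2307,.0835)]))
E
```

```text
t: 2.57
position: [0.5046, 0.2259, 0.1496]
ee_rot: [3.102, 0.49, -0.007]
wrist_force: [0.6, 0.7, 0.2]
width: 0.0877
finger_force: 0.0
[0.50457246 0.22587658 0.14956149]
tip [[229.83852545 288.78422938]] grasp [[219.69649174 305.41308591]]
tip [[401.48239263 288.88900054]] grasp [[411.23174638 305.51986834]]
cell est [[315.28094315 246.77216723]
 [309.91602246 246.98684421]]
```

View pics/w2.png

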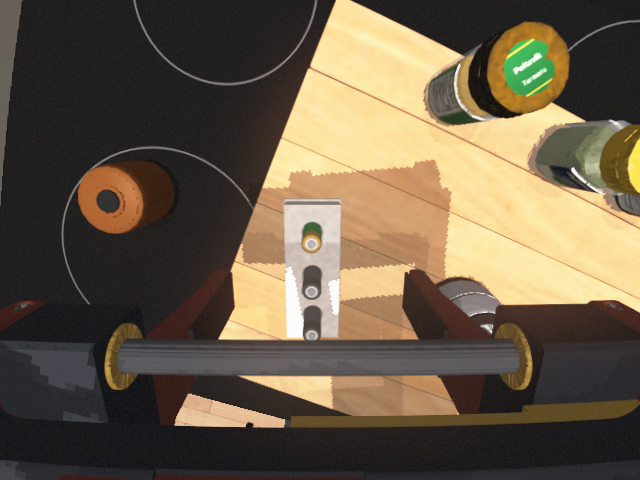

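Picture w2: the cell top is at (312,243), with the fingertips' inner edges at columns 233 and 404. Their midpoint of 318.5 is 2.8 px right of the predicted 315.7, so the wrist calibration has a lateral bias of about 2 mm. Corrected for that, the cell is at about (0.5075, 0.2303), which agrees with the top view.

```bash
python3 -m creep '{"travel":[[0.04,0.06,-0.4],[0,0,-0.6],[0,0,-0.6],[0,0,-0.36],[0,0,0],[0,0,0]],"turn":[[0,0,0],[0,0,0],[0,0,0],[0,0,0],[0,0,0],[0,0,0]],"claw":[-1,-1,-1,-1,-1,-1]}'
python3 - <<'E'
from h import *
s,c,im=grab('wrist','w3'); print(s['position'])
R=Ro.from_rotvec(s['ee_rot']).as_matrix(); 
g=cv2.cvtColor(im,cv2.COLOR_BGR2HSV)
m=(g[...,0]>15)&(g[...,0]<36)&(g[...,1]>120); m[:, :290]=0;m[:,350:]=0;m[330:]=0;m[:200]=0
for b in blobs(m,15): print(b)
print(proj(c,s['position']+R@[0,0,-.0125]))
E
```

```text
t: 3.12
position: [0.5079, 0.2291, 0.0734]
ee_rot: [-3.103, -0.489, -0.0]
wrist_force: [-0.7, 0.4, -0.1]
width: 0.0878
finger_force: 0.0
[0.50794015 0.22908718 0.07337166]
(np.int32(456), array([312.2, 288.2]), array([299, 275,  28,  33], dtype=int32))
[[315.53499821 299.64119298]]
```

```bash
python3 -c "
import cv2
im=cv2.imread('pics/w3.png'); cv2.imwrite('pics/crop3.png',cv2.resize(im[210:350,210:430],None,fx=3.5,fy=3.5,interpolation=cv2.INTER_CUBIC))"
```

```text
(no output)
```

View pics/crop3.png

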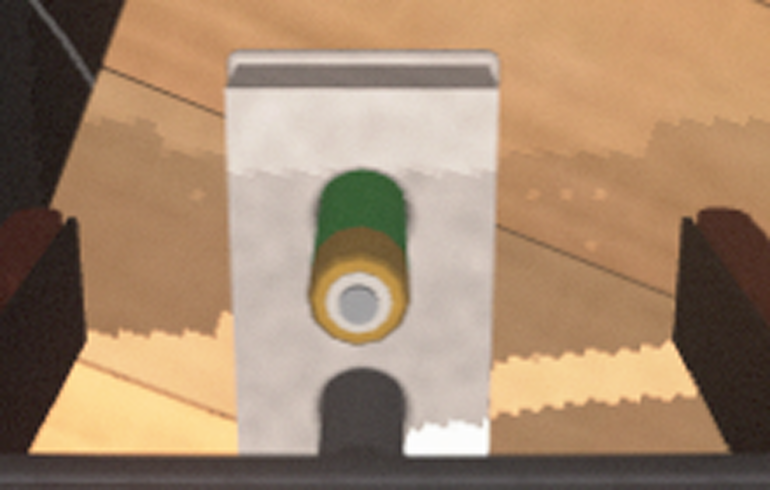

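Cell top is at (312.3,295.7) and the finger midpoint is at column 318.1. I need to shift about +1 mm in x and +3.3 mm in y, then close.

```bash
python3 -m creep '{"travel":[[0.02,0.08,-0.05],[0,0,0],[0,0,0],[0,0,0],[0,0,0],[0,0,0],[0,0,0],[0,0,0],[0,0,0],[0,0,0],[0,0,0]],"turn":[[0,0,0],[0,0,0],[0,0,0],[0,0,0],[0,0,0],[0,0,0],[0,0,0],[0,0,0],[0,0,0],[0,0,0],[0,0,0]],"claw":[-1,-1,1,1,1,1,1,1,1,1,1]}' 25
```

```text
t: 4.08
position: [0.5084, 0.2331, 0.0702]
ee_rot: [3.103, 0.491, -0.0]
wrist_force: [0.1, 0.4, 0.0]
width: 0.0313
finger_force: 0.0
```

```bash
python3 -m creep '{"travel":[[0,0,0],[0,0,0],[0,0,0],[0,0,0],[0,0,0],[0,0,0]],"turn":[[0,0,0],[0,0,0],[0,0,0],[0,0,0],[0,0,0],[0,0,0]],"claw":[1,1,1,1,1,1]}' 25
```

```text
t: 4.58
position: [0.5084, 0.2331, 0.0703]
ee_rot: [3.103, 0.491, -0.0]
wrist_force: [0.6, 0.4, 0.4]
width: 0.0135
finger_force: 25.0
```

Gripped. Lift, carry over the mill, and look.

```bash
python3 -m creep '{"travel":[[0,0,0.3],[0,0,0.6],[0,0,0.8],[0,0,0.9],[0,-0.1,0.4],[-0.1,-0.5,0.1],[-0.16,-0.75,0],[-0.16,-0.75,0],[-0.16,-0.75,0],[-0.16,-0.6,0],[0,0,0],[0,0,0]],"turn":[[0,0,0],[0,0,0],[0,0,0],[0,0,0],[0,0,0],[0,0,0],[0,0,0],[0,0,0],[0,0,0],[0,0,0],[0,0,0],[0,0,0]],"claw":[1,1,1,1,1,1,1,1,1,1,1,1]}' 25
python3 -m creep '{"travel":[[0,0,0],[0,0,0]],"turn":[[0,0,0],[0,0,0]],"claw":[1,1]}'
python3 - <<'E'
from h import *
s,c,im=grab('wrist','w4'); print(s['position'],s['width'])
R=Ro.from_rotvec(s['ee_rot']).as_matrix(); print(proj(c,s['position']+R@[0,0,.036]))
cv2.imwrite('pics/crop4.png',cv2.resize(im[180:350,220:420],None,fx=3.5,fy=3.5,interpolation=cv2.INTER_CUBIC))
E
```

```text
t: 5.58
position: [0.4788, 0.0944, 0.1952]
ee_rot: [-3.103, -0.487, -0.002]
wrist_force: [-0.4, 0.1, 0.4]
width: 0.0136
finger_force: 25.0
t: 5.75
position: [0.4794, 0.096, 0.1947]
ee_rot: [-3.103, -0.492, -0.001]
wrist_force: [-0.0, -0.3, 0.2]
width: 0.0136
finger_force: 25.0
[0.47936558 0.0960181  0.19469384] 0.013644302285370688
[[315.95677526 265.33117727]]
```

View pics/crop4.png

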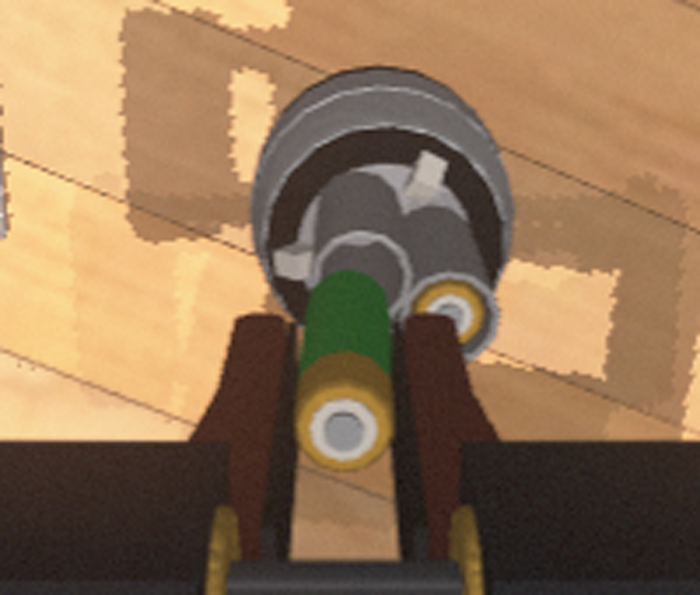

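Crop 4: the cell top is at crop (344,430) and its foot's upper edge at (348,272). The empty mouth ring is centred at about column 362, with its far edge at row 232. I compute the offset from edge points by casting rays at each height.

```bash
python3 - <<'E'
from h import *
c=get_calibration('wrist'); s=readout.read_state(); print(s['position'])
f=lambda x,y:(220+(x+.5)/3.5-.5,180+(y+.5)/3.5-.5)
zt=s['position'][2]
a=np.radians(18.1); T=np.array([[np.cos(a),np.sin(a)],[np.sin(a),-np.cos(a)]]) # cols tool x,y
def tl(uv,z): return ((plane(c,uv,z)[0][:2]-s['position'][:2])@T*1e3).round(2)
zb=zt-.0363
print('cell top',tl(f(344,430),zt+.0142), 'brass ring L/R',tl(f(297,428),zt+.0125),tl(f(391,428),zt+.0125))
print('cell foot far edge (x-~6.5..7.2)',tl(f(348,271),zb),'L',tl(f(308,300),zb+.001),'R',tl(f(389,300),zb+.001))
print('rim far',tl(f(362,231),.139),'L',tl(f(313,280),.139),'R',tl(f(412,280),.139))
print('rim ring right tube R edge',tl(f(498,312),.139), 'brass',tl(f(450,308),.138))
E
```

```text
[0.4792694  0.09610274 0.1945354 ]
cell top [-0.68  1.13] brass ring L/R [-1.21 -5.27] [-1.21  7.54]
cell foot far edge (x-~6.5..7.2) [5.23 1.91] L [ 0.24 -5.07] R [0.24 9.06]
rim far [6.86 4.65] L [-2.91 -4.69] R [-2.92 14.26]
rim ring right tube R edge [-9.45 30.99] brass [-8.98 21.78]
```

```bash
python3 -m creep '{"travel":[[-0.01,-0.07,0],[0,0,-0.2],[0,0,-0.2],[0,0,0],[0,0,0],[0,0,0]],"turn":[[0,0,0],[0,0,0],[0,0,0],[0,0,0],[0,0,0],[0,0,0]],"claw":[1,1,1,1,1,1]}' 25
python3 - <<'E'
from h import *
s,c,im=grab('wrist','w5'); print(s['position'],s['width'])
cv2.imwrite('pics/crop5.png',cv2.resize(im[200:320,250:390],None,fx=5,fy=5,interpolation=cv2.INTER_CUBIC))
E
```

```text
t: 6.3
position: [0.4783, 0.0924, 0.1779]
ee_rot: [3.103, 0.491, -0.001]
wrist_force: [-0.1, 0.6, -0.6]
width: 0.0136
finger_force: 25.0
[0.47829745 0.09238966 0.17793003] 0.013565147048838235
```

View pics/crop5.png

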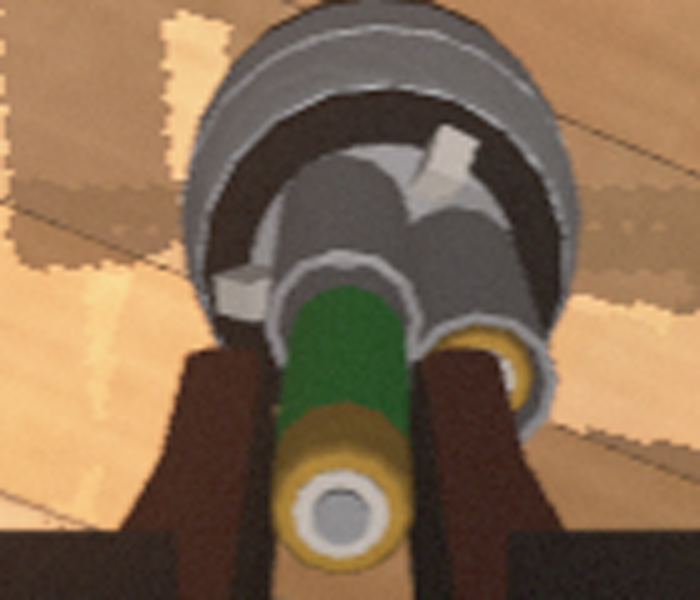

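Crop 5: the foot is centred at about (348), with its far edge at row 286. The rim's outer edges are at columns 267 and 420, with its far outer edge at row 250 and inner edge at row 263. Alignment is within about 1 mm.

```bash
python3 - <<'E'
from h import *
c=get_calibration('wrist'); s=readout.read_state()
f=lambda x,y:(250+(x+.5)/5-.5,200+(y+.5)/5-.5)
p=s['position']; zt=p[2]; a=np.radians(18.0); T=np.array([[np.cos(a),np.sin(a)],[np.sin(a),-np.cos(a)]])
tl=lambda uv,z:((plane(c,uv,z)[0][:2]-p[:2])@T*1e3).round(2)
zb=zt-.0363; print(p,zb)
print('top',tl(f(343,515),zt+.0142)); 
print('foot far -7.25',tl(f(348,286),zb+.0013),'L',tl(f(289,325),zb+.003),'R',tl(f(408,325),zb+.003))
print('rim far -10',tl(f(344,250),.139),'inner -8.3',tl(f(344,263),.139),'L',tl(f(267,315),.139),'R',tl(f(420,315),.139))
E
```

```text
[0.47847973 0.09240501 0.17817849] 0.141878489321032
top [-0.73  1.26]
foot far -7.25 [5.8  1.97] L [ 1.4  -5.15] R [1.41 9.22]
rim far -10 [9.07 1.5 ] inner -8.3 [7.4 1.5] L [ 0.63 -8.06] R [ 0.64 10.95]
```

```bash
python3 -m creep '{"travel":[[0.01,0.02,0],[0,0,-0.06],[0,0,-0.06],[0,0,-0.06],[0,0,-0.06],[0,0,-0.06],[0,0,0]],"turn":[[0,0,0],[0,0,0],[0,0,0],[0,0,0],[0,0,0],[0,0,0],[0,0,0]],"claw":[1,1,1,1,1,1,1]}'
```

```text
t: 6.93
position: [0.4785, 0.0931, 0.1657]
ee_rot: [3.103, 0.491, -0.001]
wrist_force: [-0.7, 0.5, -0.1]
width: 0.0134
finger_force: 25.0
```

The foot is about 10 mm inside with no contact force. Continue down.

```bash
python3 -m creep '{"travel":[[0,0,-0.1],[0,0,-0.1],[0,0,-0.1],[0,0,-0.1],[0,0,-0.1],[0,0,-0.1],[0,0,0],[0,0,0]],"turn":[[0,0,0],[0,0,0],[0,0,0],[0,0,0],[0,0,0],[0,0,0],[0,0,0],[0,0,0]],"claw":[1,1,1,1,1,1,1,1]}'
```

```text
t: 7.6
position: [0.4787, 0.0931, 0.142]
ee_rot: [3.103, 0.491, -0.001]
wrist_force: [0.0, 0.3, -0.5]
width: 0.0137
finger_force: 25.0
```

```bash
python3 -m creep '{"travel":[[0,0,0],[0,0,0],[0,0,0],[0,0,0],[0,0,0],[0,0,0.3],[0,0,0.4],[0,0,0],[0,0,0],[0,0,0]],"turn":[[0,0,0],[0,0,0],[0,0,0],[0,0,0],[0,0,0],[0,0,0],[0,0,0],[0,0,0],[0,0,0],[0,0,0]],"claw":[0.2,0.2,0.2,0.2,0.2,0.2,0.2,1,1,1]}' 10
python3 - <<'E'
from h import *
s,c,im=grab('wrist','w6'); print(s['position'],s['width'])
cv2.imwrite('pics/crop6.png',cv2.resize(im[200:320,250:390],None,fx=5,fy=5,interpolation=cv2.INTER_CUBIC))
E
```

```text
t: 8.43
position: [0.4786, 0.0931, 0.1699]
ee_rot: [-3.103, -0.491, 0.0]
wrist_force: [-0.2, -0.1, 0.3]
width: 0.0184
finger_force: 0.0
[0.47857196 0.09311408 0.16985206] 0.018393393267271005
```

View pics/crop6.png

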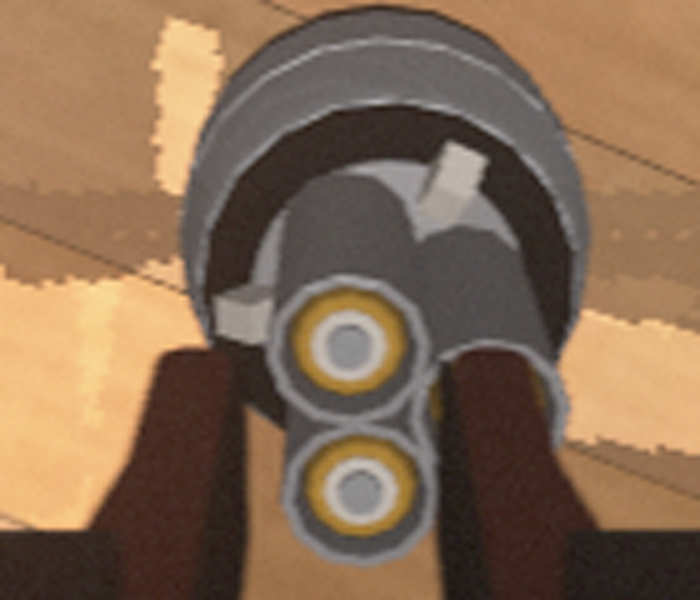

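Crop 6: all three tubes are filled. The fresh cell's button is at (349,346), concentric with its rim and level with its neighbours. Next is a gentle tap with shut fingers to confirm it is seated.

```bash
python3 -m creep '{"travel":[[0,0,0],[0,0,0],[0,0,-0.3],[0,0,-0.3],[0,0,-0.08],[0,0,-0.05],[0,0,-0.03],[0,0,-0.02],[0,0,0]],"turn":[[0,0,0],[0,0,0],[0,0,0],[0,0,0],[0,0,0],[0,0,0],[0,0,0],[0,0,0],[0,0,0]],"claw":[1,1,1,1,1,1,1,1,1]}' 10
```

```text
t: 9.23
position: [0.479, 0.0932, 0.1394]
ee_rot: [3.103, 0.491, 0.0]
wrist_force: [-0.5, -0.1, 0.3]
width: 0.0003
finger_force: 0.1
```

Nothing touches at z = 0.1394, so the cell is seated. Now to the cap.

```bash
python3 -m creep '{"travel":[[0,0,0.6],[0,0,0.7],[-0.05,-0.4,0.2],[-0.1,-0.8,0],[-0.1,-0.8,0],[-0.1,-0.8,0],[-0.1,-0.8,0],[-0.05,-0.6,0],[0,-0.24,0],[0,0,0],[0,0,0],[0,0,0]],"turn":[[0,0,0],[0,0,0],[0,0,0],[0,0,0],[0,0,0],[0,0,0],[0,0,0],[0,0,0],[0,0,0],[0,0,0],[0,0,0],[0,0,0]],"claw":[-1,-1,-1,-1,-1,-1,-1,-1,-1,-1,-1,-1]}' 10
python3 - <<'E'
from h import *
s,c,im=grab('wrist','w7'); print(s['position'],s['width'])
X=(.459,-.0845,.0884); u0=proj(c,X)[0]; print('pred',u0)
g=cv2.cvtColor(im,cv2.COLOR_BGR2HSV)
m=(g[...,2]<70); r=np.zeros_like(m); x,y=u0.astype(int); r[y-45:y+45,x-45:x+45]=m[y-45:y+45,x-45:x+45]
for b in blobs(r,20): print('dark',b, plane(c,b[1],.0884))
m=(g[...,1]<50)&(g[...,2]>90); r=np.zeros_like(m); r[y-75:y+75,x-75:x+75]=m[y-75:y+75,x-75:x+75]
for b in blobs(r,60): print('grey',b)
t=read_camera('top')[:,:,::-1]; ct=get_calibration('top'); g=cv2.cvtColor(t,cv2.COLOR_BGR2HSV)
E
```

```text
t: 10.23
position: [0.459, -0.0835, 0.1991]
ee_rot: [-3.103, -0.491, -0.0]
wrist_force: [0.5, 0.2, -0.8]
width: 0.0772
finger_force: 0.0
[ 0.45895691 -0.08352747  0.19912124] 0.07724849302771813
pred [317.46711736 235.11494396]
dark (np.int32(599), array([324. , 237.4]), array([311, 224,  28,  28], dtype=int32)) [[ 0.45881859 -0.09023391  0.0884    ]]
grey (np.int32(2828), array([323.5, 229.8]), array([292, 196,  64,  70], dtype=int32))
```

The switch disc on the cap is found cleanly at (324,237). Descend around the cap and measure again.

```bash
python3 -m creep '{"travel":[[0,-0.14,-0.3],[0,0,-0.6],[0,0,-0.8],[0,0,-0.8],[0,0,-0.5],[0,0,-0.3],[0,0,-0.1],[0,0,0],[0,0,0],[0,0,0]],"turn":[[0,0,0],[0,0,0],[0,0,0],[0,0,0],[0,0,0],[0,0,0],[0,0,0],[0,0,0],[0,0,0],[0,0,0]],"claw":[-1,-1,-1,-1,-1,-1,-1,-1,-1,-1]}' 10
cat > capm.py <<'E'
from h import *
import sys
s,c,im=grab('wrist',sys.argv[1]); dz=float(sys.argv[2]); p=s['position']; R=Ro.from_rotvec(s['ee_rot']).as_matrix()
print(p,s['width'])
u0=proj(c,p+R@[0,0,-dz])[0]; print('axis px',u0)
g=cv2.cvtColor(im,cv2.COLOR_BGR2HSV); m=(g[...,2]<70); r=np.zeros_like(m); x,y=u0.astype(int); r[y-50:y+40,x-50:x+50]=m[y-50:y+40,x-50:x+50]
for b in blobs(r,60): print('dark',b,'tool mm',(R.T@(plane(c,b[1],p[2]+dz)[0]-p)*1e3).round(2))
E
python3 capm.py w8 0.0364
```

```text
t: 11.17
position: [0.4597, -0.0899, 0.064]
ee_rot: [3.102, 0.492, 0.003]
wrist_force: [-0.0, 0.2, 0.3]
width: 0.0878
finger_force: 0.0
[ 0.4596609  -0.08987142  0.06399601] 0.08779996784857408
axis px [315.22084609 324.94027991]
dark (np.int32(2059), array([315.2, 310.9]), array([289, 287,  54,  49], dtype=int32)) tool mm [  6.34  -0.   -36.39]
dark (np.int32(887), array([314. , 345.1]), array([265, 340, 100,  12], dtype=int32)) tool mm [ -9.41  -0.52 -36.41]
```

```bash
python3 -m creep '{"travel":[[0,0.02,-0.15],[0,0,-0.1],[0,0,0],[0,0,0]],"turn":[[0,0,0],[0,0,0],[0,0,0],[0,0,0]],"claw":[-1,-1,-1,-1]}' 10
python3 capm.py w9 0.0344
```

```text
t: 11.55
position: [0.4586, -0.0892, 0.0529]
ee_rot: [-3.103, -0.491, 0.001]
wrist_force: [0.0, 0.3, 1.3]
width: 0.0876
finger_force: 0.0
[ 0.45859988 -0.0892207   0.05288775] 0.08762160535041294
axis px [315.28742321 322.50509896]
dark (np.int32(3092), array([316. , 327.1]), array([265, 295, 100,  57], dtype=int32)) tool mm [ -2.14   0.29 -34.4 ]
```

The cap is centred between the fingers to about 1 mm. Close on it.

```bash
python3 -m creep '{"travel":[[0,0,0],[0,0,0],[0,0,0],[0,0,0],[0,0,0],[0,0,0],[0,0,0],[0,0,0],[0,0,0],[0,0,0]],"turn":[[0,0,0],[0,0,0],[0,0,0],[0,0,0],[0,0,0],[0,0,0],[0,0,0],[0,0,0],[0,0,0],[0,0,0]],"claw":[1,1,1,1,1,1,1,1,1,1]}' 60
python3 - <<'E'
from h import *
s,c,im=grab('wrist','w10'); p=s['position']; R=Ro.from_rotvec(s['ee_rot']).as_matrix(); print(p)
g=cv2.cvtColor(im,cv2.COLOR_BGR2HSV)[...,2]<70
for y in range(286,345,3): 
    xs=np.flatnonzero(g[y,285:350])+285; print(y,xs.min() if len(xs) else None,xs.max() if len(xs) else None,len(xs),end=' | ')
# mill top blobs (brass)
g=cv2.cvtColor(im,cv2.COLOR_BGR2HSV)
# expected disc far edge for cap centred on tool x=0, z=.0884, try radii
c8=c
for rr in (.010,.012,.0125): print(rr,proj(c,[p+R@[rr,0,-.0355],p+R@[0,rr,-.0355],p+R@[0,-rr,-.0355]]).round(1).tolist())
E
```

```text
t: 12.43
position: [0.4589, -0.0893, 0.0531]
ee_rot: [3.103, 0.491, 0.0]
wrist_force: [-0.2, -1.1, 0.6]
width: 0.0558
finger_force: 60.0
[ 0.45886309 -0.08926649  0.05312362]
286 None None 0 | 289 None None 0 | 292 None None 0 | 295 None None 0 | 298 306 329 24 | 301 301 335 35 | 304 297 338 42 | 307 295 341 47 | 310 293 343 51 | 313 292 344 53 | 316 290 345 56 | 319 290 346 57 | 322 290 346 57 | 325 290 346 57 | 328 290 345 56 | 331 291 344 54 | 334 293 343 51 | 337 295 340 46 | 340 296 340 45 | 343 285 349 65 | 0.01 [[315.3, 301.6], [339.6, 323.8], [291.0, 323.8]]
0.012 [[315.2, 297.1], [344.4, 323.8], [286.1, 323.8]]
0.0125 [[315.2, 295.9], [345.7, 323.8], [284.9, 323.8]]
```

```bash
python3 - <<'E'
from h import *
im=cv2.imread('pics/w6.png'); c=get_calibration('wrist'); s=readout.read_state()
# wrist cam rigid in tool: rebuild pose for w6
R=Ro.from_rotvec(s['ee_rot']).as_matrix(); p=s['position']; 
def cam(pos): 
    d=dict(c); d['t']=c['t']-c['R']@(np.array(pos)-p); return d
P6=np.array([.4786,.0931,.1699]); c6=cam(P6)
f=lambda x,y:(250+(x+.5)/5-.5-2.5,200+(y+.5)/5-.5)   # with lateral bias removed
g=cv2.cvtColor(im,cv2.COLOR_BGR2HSV); m=(g[...,0]>15)&(g[...,0]<36)&(g[...,1]>90)
for nm,(x0,y0,x1,y1) in dict(w=(304,256,337,284),n=(308,284,338,312)).items():
    q=m[y0:y1,x0:x1]; k=np.argwhere(q)[:,::-1]+[x0,y0]; print(nm,len(k),k.min(0),k.max(0),'box c',(k.min(0)+k.max(0))/2)
W=plane(c6,f(349.5,347),.139)[0][:2]; N=plane(c6,f(361,495),.139)[0][:2]; print('W',W,'N',N,np.hypot(*(N-W)))
d=(N-W); e=d/np.hypot(*d); n=np.array([-e[1],e[0]]); 
for sg in(1,-1): print('axis',W+e*.00953+sg*n*.0055)
# base: visible circle of shoulder/steel base edges: left/right cols of widest base at crop (181..590)
E
```

```text
w 243 [308 257] [336 282] box c [322.  269.5]
n 215 [311 284] [337 307] box c [324.  295.5]
W [0.47830305 0.09232296] N [0.46036242 0.08500665] 0.01937510358354202
axis [0.4715555 0.0836315]
axis [0.46740175 0.0938171 ]
```

Cap is gripped at 55.8 mm wide. Mill axis is at about (0.471, 0.084). Lift and carry the cap over.

```bash
python3 -m creep '{"travel":[[0,0,0.3],[0,0,0.6],[0,0,0.8],[0,0,0.8],[0,0.1,0.5],[0.05,0.5,0.2],[0.05,0.7,0],[0.05,0.7,0],[0.05,0.7,0],[0.05,0.7,0],[0.05,0.6,0],[0,0.335,0]],"turn":[[0,0,0],[0,0,0],[0,0,0],[0,0,0],[0,0,0],[0,0,0],[0,0,0],[0,0,0],[0,0,0],[0,0,0],[0,0,0],[0,0,0]],"claw":[1,1,1,1,1,1,1,1,1,1,1,1]}' 60
python3 -m creep '{"travel":[[0,0,0],[0,0,0],[0,0,0],[0,0,0]],"turn":[[0,0,0],[0,0,0],[0,0,0],[0,0,0]],"claw":[1,1,1,1]}'
python3 - <<'E'
from h import *
s,c,im=grab('wrist','w11'); s2,ct,t=grab('top','t2'); s3,cs,sc=grab('scene','s2')
print(s['position'],s['width'])
E
```

```text
t: 13.48
position: [0.4708, 0.0864, 0.181]
ee_rot: [-3.102, -0.493, -0.0]
wrist_force: [0.0, -0.6, -0.5]
width: 0.0556
finger_force: 60.0
t: 13.82
position: [0.4706, 0.0833, 0.181]
ee_rot: [3.103, 0.489, -0.001]
wrist_force: [0.1, -1.0, -0.5]
width: 0.0559
finger_force: 60.0
[0.47064618 0.08330439 0.18096166] 0.055871191918001946
```

```bash
python3 -m creep '{"travel":[[0,0.015,-0.1],[0,0,-0.1],[0,0,-0.05],[0,0,-0.05],[0,0,-0.05],[0,0,-0.05],[0,0,-0.05],[0,0,-0.05],[0,0,-0.05],[0,0,-0.05],[0,0,0]],"turn":[[0,0,0],[0,0,0],[0,0,0],[0,0,0],[0,0,0],[0,0,0],[0,0,0],[0,0,0],[0,0,0],[0,0,0],[0,0,0]],"claw":[1,1,1,1,1,1,1,1,1,1,1]}'
```

```text
t: 14.88
position: [0.4706, 0.0847, 0.1567]
ee_rot: [-3.103, -0.491, 0.001]
wrist_force: [0.4, 0.2, -1.0]
width: 0.0561
finger_force: 60.0
```

The mouth is 7 mm below the rims with no contact. Continue to just above the catches.

```bash
python3 -m creep '{"travel":[[0,0,-0.1],[0,0,-0.1],[0,0,-0.1],[0,0,-0.1],[0,0,-0.1],[0,0,-0.1],[0,0,-0.1],[0,0,-0.1],[0,0,0],[0,0,0]],"turn":[[0,0,0],[0,0,0],[0,0,0],[0,0,0],[0,0,0],[0,0,0],[0,0,0],[0,0,0],[0,0,0],[0,0,0]],"claw":[1,1,1,1,1,1,1,1,1,1]}'
```

```text
t: 15.72
position: [0.4707, 0.0847, 0.1248]
ee_rot: [-3.103, -0.491, 0.001]
wrist_force: [-0.1, -0.4, -1.0]
width: 0.0554
finger_force: 60.0
```

```bash
python3 -m creep '{"travel":[[0,0,-0.03],[0,0,-0.03],[0,0,-0.03],[0,0,-0.03],[0,0,0],[0,0,0]],"turn":[[0,0,0],[0,0,0],[0,0,0],[0,0,0],[0,0,0],[0,0,0]],"claw":[1,1,1,1,1,1]}'
```

```text
t: 16.22
position: [0.4714, 0.0847, 0.1206]
ee_rot: [3.103, 0.491, 0.002]
wrist_force: [1.3, -2.3, 1.8]
width: 0.0559
finger_force: 60.0
```

```bash
python3 -m creep '{"travel":[[0,0,-0.03],[0,0,-0.03],[0,0,-0.03],[0,0,-0.03],[0,0,0],[0,0,0]],"turn":[[0,0,0],[0,0,0],[0,0,0],[0,0,0],[0,0,0],[0,0,0]],"claw":[1,1,1,1,1,1]}'
```

```text
t: 16.72
position: [0.4703, 0.0847, 0.1149]
ee_rot: [-3.103, -0.491, 0.002]
wrist_force: [0.7, -0.7, -4.2]
width: 0.0558
finger_force: 60.0
```

Snapped. Press onto the shoulder.

```bash
python3 -m creep '{"travel":[[0,0,-0.03],[0,0,-0.03],[0,0,-0.02],[0,0,0],[0,0,0]],"turn":[[0,0,0],[0,0,0],[0,0,0],[0,0,0],[0,0,0]],"claw":[1,1,1,1,1]}'
```

```text
t: 17.13
position: [0.4711, 0.0849, 0.1131]
ee_rot: [-3.103, -0.491, -0.001]
wrist_force: [-1.7, -1.4, 9.8]
width: 0.0558
finger_force: 60.0
```

```bash
python3 -m creep '{"travel":[[0,0,-0.02],[0,0,0],[0,0,0],[0,0,0],[0,0,0],[0,0,0]],"turn":[[0,0,0],[0,0,0],[0,0,0],[0,0,0],[0,0,0],[0,0,0]],"claw":[1,1,1,1,1,1]}'
```

```text
t: 17.63
position: [0.4711, 0.0849, 0.113]
ee_rot: [-3.103, -0.491, -0.001]
wrist_force: [-3.7, -2.2, 19.4]
width: 0.0558
finger_force: 60.0
```

The cap sits hard on the shoulder with 19 N of steady push. Hand in.

```bash
python3 -c "
from station import job
print(job.job_done())"
```

```text
the job is handed in; nothing more can be done
None
```

The job is handed in at about 18 s of the allowed 64 s: the fresh cell is in the mill's tube, the cap snapped home, and the gripper is still pressing it down with about 19 N; the judge's verdict was not shown.

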